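# Index the vial carousel to the green station

## Robot

A 7-joint arm with a two-finger parallel gripper is mounted at the origin on the work surface. World frame = base frame: x ahead of the robot, y to its left, z up, the work surface at z = 0. Lengths are in m, angles in rad, forces in N, time in s.
With the tool pointing down it reaches from about 0.35 to 0.9 m from the base axis. Payload 8.1 kg.
Tool frame: the origin (TCP) lies on the centre line of the jaws, within the pads' length; the fingertips stand 14 mm ahead of it and the grasp point (between the pads) lies 5 mm behind it; z points along the fingers, y is the direction in which the jaws open and shut (so a half turn about z gives the same grasp; the last joint's range is limited). The gripper opens to 92 mm and grips with 3 to 60 N. Pads are 19 mm wide; open, the fingers measure 130 mm over their backs; the gripper's body (75 mm by 190 mm) begins 47 mm behind the grasp point.
Start: joints at [1.224, 0.434, 0.025, 1.573, -0.012, 1.134, -0.075], TCP at [0.151, -0.607, 0.241] pointing down, gripper open.
Joint ranges: [-2.62, 2.62], [-0.44, 2.09], [-1.27, 1.32], [0.08, 2.57], [-1.32, 4.46], [0.12, 2], [-2.74, 2.74]. Speed limits (rad/s): [2.22, 2.22, 3.01, 3.01, 3.14, 3.14, 3.14].

## Interface

Orientations are given as a rotation vector (axis times angle).
In Python, from cell import arm, optics gives the robot as it stands.
- The arm moves only by the shell command python3 -m creep 'ROWS' [FORCE]. ROWS is JSON, a list of rows, each an object with "translation": the shift along the tool's x, y, z in m, a list of three; "rot": the turn, a rotation vector about the tool's x, y, z in degrees, a list of three; "jaw": the finger opening in m, from 0 to 0.0918. In form: [{"translation": [x, y, z], "rot": [wx, wy, wz], "jaw": jaw}, ...]. A call has 1 to 12 rows; each row shifts and turns the commanded pose from where the row before left it, along the tool's axes as they then stand; what a row does not reach is not made up. A row lasts 1/12 s, in which the tool goes at most 41.7 mm and 7.16 degrees, less where a joint would pass 70% of its speed; a pose out of reach is approached as far as the arm can. A call is refused whole if a number of a shift passes 0.0417 or a number of a turn 7.16, either way. A call with a gripper value outside its range is refused whole. The fingers move at their own pace and stop on an object; FORCE is the grip in N (left out, the last holds). Time passes only in rows, so rows that do not move let the fingers close. It gives the time, the measured TCP pose, the force and the opening at its end, in the units of the state.
- arm.observe(): the state, without advancing time (a new reading comes with each control period).
- optics.get_image(name): name is "scene" or "top"; returns the picture (480x640x3 uint8, red, green, blue); there is no depth.
- optics.camera_info(name): a dict with "fx", "fy", "cx", "cy" (pixels), "R" (3x3) and "t" (3): a world point X has camera coordinates R X + t. Camera axes: x right, y down, z forward; pixel columns grow to the right and rows downward; lengths in m; the calibration is good to about 2 mm. A picture is of the moment at which its call begins. camera_info takes no time and is no camera call.
- arm.sign_off(): hands the job in, once; it reports no verdict.
Trained networks look in the newest picture that a camera, given by its name, has taken for a name from the list of things; names that differ only in an ending like _2 or _b are one class to them, and where a whole thing is asked for, a point or a joint stands for the part that bears it (a point fixed in the world has none). Each returns a list of dicts, best first, with "score" (0 to 1); they miss things now and then, are a little off and sometimes report something else, mostly with a low value. They report only what shows in the picture. A call takes as long as a camera call.
- optics.boxes_of(camera, thing): "location" ([column, row] in pixels, amid what is visible of it).
- optics.pinpoint(camera, thing): "location" ([column, row] in pixels: a listed point, or the origin of a listed thing).
The state is a dict: "clock": time; "joints": joint angles; "dq": joint speeds; "joint_efforts": joint torques, N m; "position": TCP position; "ee_rot": TCP orientation; "force": force on the tool from outside, world axes, zero at the start; "ft_torque": the same for the moment, N m; "width": opening from 0.0 (shut) to 1.0 (fully open).
Only numpy, scipy, OpenCV 4.12 (cv2) and the standard library are available. Lean on these libraries where they do the work, as an engineer would, in place of code of your own. Each camera call takes 0.05 s, during which the arm holds its last target.

## Task

Turn the vial carousel on by one station so that it is locked at the green tag: pull its spring-loaded index pin up out of the hole it sits in, swing the carousel round towards the green tag and let the pin spring fully home into the hole there, feeling for the hole because it lies only roughly beside the tag. Do not force the pin sideways against the edge of a hole, leave the rack, bottle and jar alone, and finish with the hand clear.

Things in the scene. Friction and masses are not known exactly. Their poses are not given: they have to be found in the camera images.
- carousel_base: Dark grey round base of the carousel, fixed to the bench, 280 mm across, 22 mm high. Origin on the carousel's vertical turning axis at bench height; z up; its x axis points from the turning axis to the hole in which the pin sits at the start.
- ring_centre (a point): Centre of the flat metal index ring, on the turning axis, 34 mm up. The ring lies on the base, 77 to 113 mm from the axis, with three round holes, 11.5 mm across, on a circle of 95 mm radius: the start hole and one near each tag; no other gaps. The plate round the start hole (to 0.36 rad either side) stands 0.5 mm proud.
- carousel (a joint): Angle of the carousel, rad, 0 at the start hole, counter-clockwise from above positive, stops at -1.1 and 1.1. It turns with about 1.5 N at the knob plus the pin's drag on the ring (2 N). It is a white disc 128 mm across with eight red-capped vials (tops 83 mm up, within 54 mm of the axis) and a steel arm, 20 mm wide, top 52 mm up, that carries the pin.
- index_pin: Sprung index pin: round upright black knob with yellow top, 24 mm diameter, 24 mm tall, 95 mm from the turning axis. Origin at the knob's centre: 81 mm above the bench when the pin is home in a hole, about 91 mm when its tip rides on the ring, 97 mm at the end of its travel. 17 mm free below the knob, but for an 18 mm bush. It turns with the carousel.
- pin_tip (a point): Lower end of the pin, 57 mm below the knob's centre, 10 mm below the ring's top when home. The pin is 10 mm thick, 8 mm at its tapered end. A spring pushes it down with 6 N home, 9 N right out; 11 mm of pull frees it. Let go beside a hole it rests on the ring and drags; pushed over a hole, say by an open hand round the knob, it drops in by itself.
- green_tag: Green round tag, 18 mm across, 8 mm high, on the rim of the base, 126 mm from the turning axis, origin at its underside; it marks the station wanted, 40 degrees (0.70 rad) from the start hole on one side or the other. The hole of this station lies beside it on the 95 mm circle, but up to 13 mm (0.13 rad about the axis) either way from the tag's direction.
- white_tag: White tag of the same size on the other side, 40 degrees from the start hole: the station not wanted.
- rack_mid (a point): White rack of tubes with purple caps, loose, 120 x 76 mm, 105 mm tall; the point is its centre, 50 mm up. Leave alone.
- bottle_mid (a point): Amber bottle, loose, 60 mm diameter, 130 mm tall; the point is its centre. Leave alone.
- jar_mid (a point): Clear jar with a blue cap, loose, 66 mm diameter, 75 mm tall; the point is its centre. Leave alone.

How it is judged:
On the way, in this order (a step that is already met when the one before it is completed fails the run):
1. the index pin has been pulled up out of its hole (z of index_pin in the frame of carousel_base above 0.09 m), for 0.05 s.
2. the carousel has been swung towards the green tag (horizontal distance between index_pin and green_tag below 0.06 m), for 0.05 s.
At the end, for the whole second after the job is handed in: The pin is fully home (within 2 mm of its lowest position) in the hole at the green tag (its axis within 40 mm of the tag's centre) and the carousel is at rest (z of index_pin in the frame of carousel_base below 0.083 m and horizontal distance between index_pin and green_tag below 0.04 m and velocity of joint carousel between -0.05 and 0.05 rad/s); the robot touches nothing.
It fails at once if the pin is forced against its hole or the ring with more than 30 N (contact force between index_pin and carousel_base above 30 N).
It fails at once if the rack, bottle or jar is moved by more than 20 mm (distance of any of rack_mid, bottle_mid, jar_mid from where it was at the start of the episode above 0.02 m).
It also fails if it takes over 45 s, if anything falls off the work surface, if the arm or the gripper's body presses on something with over 40 N, if the wrist force passes 120 N, or if a joint passes its speed limit or range.

## Working session

There is one attempt and no reset: what is moved stays moved. The work goes in short steps, Python scripts to look and compute and a shell command to move; the robot and the scene stay as the last step left them, time stands still between calls to the robot, and variables do not carry over. Pictures are saved under pics/ and viewed, and the job is handed in when it is done.

```bash
ls; mkdir -p pics
python3 - <<'E'
from cell import arm, optics
import cv2
s=arm.observe(); print({k:s[k] for k in ('clock','position','ee_rot','force','width')})
for n in ('scene','top'):
    im=optics.get_image(n); cv2.imwrite(f'pics/{n}0.png',im[:,:,::-1])
    print(n,optics.camera_info(n))
    for t in ('index_pin','green_tag','white_tag','carousel_base','ring_centre','rack_mid','bottle_mid','jar_mid'):
        print(t,[(d['score'],d['location']) for d in optics.pinpoint(n,t)[:2]])
E
```

```text
pics
{'clock': 0.0, 'position': array([ 0.15067199, -0.60605461,  0.23994165]), 'ee_rot': array([-3.11675341e+00, -3.81696756e-01,  5.58715307e-04]), 'force': array([ 0.08331747,  0.24886963, -0.49878813]), 'width': 0.9990779893402926}
scene {'fx': 591.8429488065449, 'fy': 591.8429488065449, 'cx': 322.11441805203907, 'cy': 241.65977606313277, 'R': array([[-0.81547256,  0.57872077,  0.00931545],
       [ 0.31343247,  0.45507215, -0.83346831],
       [-0.48658462, -0.67675077, -0.55248873]]), 't': array([ 0.45506211, -0.09458174,  1.54972541])}
index_pin [(0.6, [326.8, 274.6])]
green_tag [(0.45, [356.9, 318.9])]
white_tag [(0.51, [295.1, 283.5])]
carousel_base [(0.71, [354.7, 285.2])]
ring_centre []
rack_mid [(0.87, [465.9, 338.4])]
bottle_mid [(0.72, [239.7, 174.2])]
jar_mid [(0.81, [386.0, 358.2])]
top {'fx': 502.9227862574267, 'fy': 502.9227862574267, 'cx': 324.4578509260889, 'cy': 235.4377634913441, 'R': array([[ 0.01686676, -0.99984442, -0.00516297],
       [-0.99926281, -0.01667839, -0.03457854],
       [ 0.03448705,  0.00574239, -0.99938865]]), 't': array([-0.03407748,  0.54193286,  1.23290238])}
index_pin [(0.51, [198.4, 200.6]), (0.42, [278.2, 208.4])]
green_tag [(0.41, [247.2, 217.1])]
white_tag [(0.49, [314.5, 199.6])]
carousel_base [(0.76, [289.3, 248.8])]
ring_centre [(0.89, [287.7, 247.1])]
rack_mid [(0.61, [172.4, 255.9])]
bottle_mid [(0.74, [488.8, 243.8])]
jar_mid [(0.79, [198.5, 200.2]), (0.26, [289.9, 246.0])]
```

View pics/scene0.png

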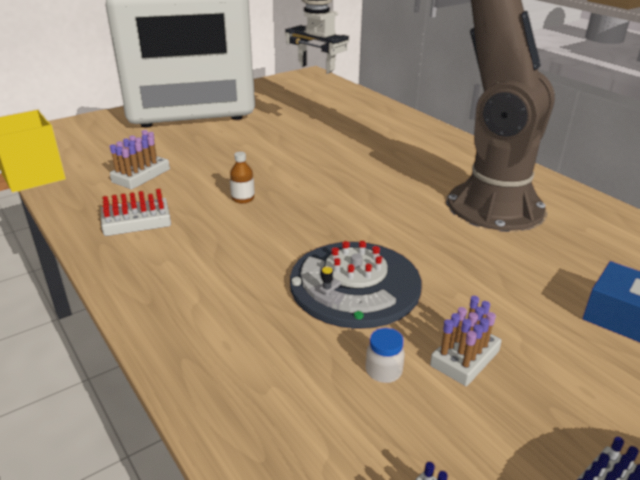

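View pics/top0.png

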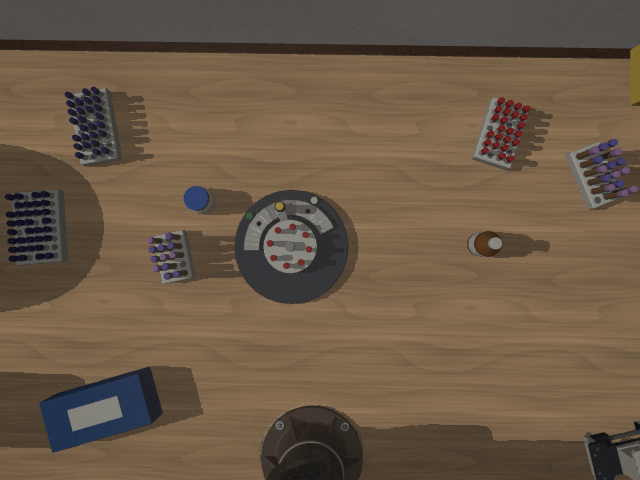

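```bash
cat > h.py <<'E'
from cell import arm, optics
import numpy as np, cv2
from scipy.spatial.transform import Rotation as Ro
def back(n,px,z):
    c=optics.camera_info(n);R=np.array(c['R']);t=np.array(c['t'])
    d=R.T@np.array([(px[0]-c['cx'])/c['fx'],(px[1]-c['cy'])/c['fy'],1]);o=-R.T@t
    return o+d*(z-o[2])/d[2]
def proj(n,X):
    c=optics.camera_info(n);p=np.array(c['R'])@X+np.array(c['t'])
    return np.array([c['fx']*p[0]/p[2]+c['cx'],c['fy']*p[1]/p[2]+c['cy']])
def tri(pts):
    A=[];b=[]
    for n,px in pts:
        c=optics.camera_info(n);R=np.array(c['R']);t=np.array(c['t'])
        u=(px[0]-c['cx'])/c['fx'];v=(px[1]-c['cy'])/c['fy']
        for r in (R[0]-u*R[2],): A.append(r);b.append(-(t[0]-u*t[2]))
        r=R[1]-v*R[2];A.append(r);b.append(-(t[1]-v*t[2]))
    return np.linalg.lstsq(np.array(A),np.array(b),rcond=None)[0]
E
python3 - <<'E'
from h import *
P={'index_pin':((326.8,274.6),(278.2,208.4),.081),'green_tag':((356.9,318.9),(247.2,217.1),.022),'white':((295.1,283.5),(314.5,199.6),.022),'base':((354.7,285.2),(289.3,248.8),0),'rack':((465.9,338.4),(172.4,255.9),.05),'bottle':((239.7,174.2),(488.8,243.8),.065),'jar':((386,358.2),(198.5,200.2),.0375)}
b=None
for k,(a,t,z) in P.items():
    print(k,tri([('scene',a),('top',t)]).round(4),back('scene',a,z).round(4),back('top',t,z).round(4))
print('ring',back('top',(287.7,247.1),.034))
print(Ro.from_rotvec(arm.observe()['ee_rot']).as_matrix().round(3))
E
```

```text
index_pin [0.6032 0.0822 0.0809] [0.6051 0.0808 0.081 ] [0.6013 0.0836 0.081 ]
green_tag [0.5871 0.1634 0.0174] [0.5936 0.1653 0.022 ] [0.5838 0.1649 0.022 ]
white [0.6291 0.0013 0.0194] [0.6303 0.0047 0.022 ] [0.6295 0.0008 0.022 ]
base [ 0.5109  0.0597 -0.    ] [0.5139 0.0577 0.    ] [0.508  0.0619 0.    ]
rack [0.4852 0.3391 0.0464] [0.4875 0.342  0.05  ] [0.486  0.3372 0.05  ]
bottle [ 0.5278 -0.4112  0.0699] [ 0.5239 -0.4205  0.065 ] [ 0.5273 -0.4124  0.065 ]
jar [0.6224 0.2835 0.03  ] [0.6276 0.2891 0.0375] [0.6218 0.2814 0.0375]
ring [0.5118587  0.06333445 0.034     ]
[[ 0.97   0.241 -0.   ]
 [ 0.241 -0.97  -0.   ]
 [-0.     0.    -1.   ]]
```

The scene view shows the carousel with the pin near (327,275), the green tag at (358,315) and the white tag at (297,282). In the top view the pin is at (279,207), green at (250,216) and white at (314,200). The jar sits at (197,199), next to the swing on the green side. I'll zoom in for a finer measurement.

Run:
```python
import cv2
a=cv2.imread('pics/top0.png')[180:310,180:360];cv2.imwrite('pics/topz.png',cv2.resize(a,None,fx=4.4,fy=4.4,interpolation=cv2.INTER_CUBIC))
a=cv2.imread('pics/scene0.png')[235:330,280:430];cv2.imwrite('pics/scenez.png',cv2.resize(a,None,fx=5.3,fy=5.3,interpolation=cv2.INTER_CUBIC))
from h import *
im=cv2.imread('pics/top0.png');hsv=cv2.cvtColor(im,cv2.COLOR_BGR2HSV)
def cen(m,roi):
    x0,x1,y0,y1=roi;ys,xs=np.nonzero(m[y0:y1,x0:x1]);return xs.mean()+x0,ys.mean()+y0,len(xs)
for n,z in(('top',0),('scene',0)):
    im=cv2.imread(f'pics/{n}0.png');hsv=cv2.cvtColor(im,cv2.COLOR_BGR2HSV)
    roi=(235,350,190,305) if n=='top' else (285,430,240,330)
    g=cen(cv2.inRange(hsv,(50,100,40),(80,255,255)),roi);y=cen(cv2.inRange(hsv,(18,110,80),(35,255,255)),roi)
    print(n,g,back(n,g,.030),y,back(n,y,.093))
```

```text
top (np.float64(249.0), np.float64(215.34375), 32) [0.58757896 0.15936524 0.03      ] (np.float64(278.89285714285717), np.float64(205.58928571428572), 56) [0.60674099 0.08090732 0.093     ]
scene (np.float64(358.46153846153845), np.float64(315.2923076923077), 65) [0.59069723 0.165828   0.03      ] (np.float64(326.88235294117646), np.float64(269.9852941176471), 68) [0.60574969 0.08172253 0.093     ]
```

View pics/topz.png

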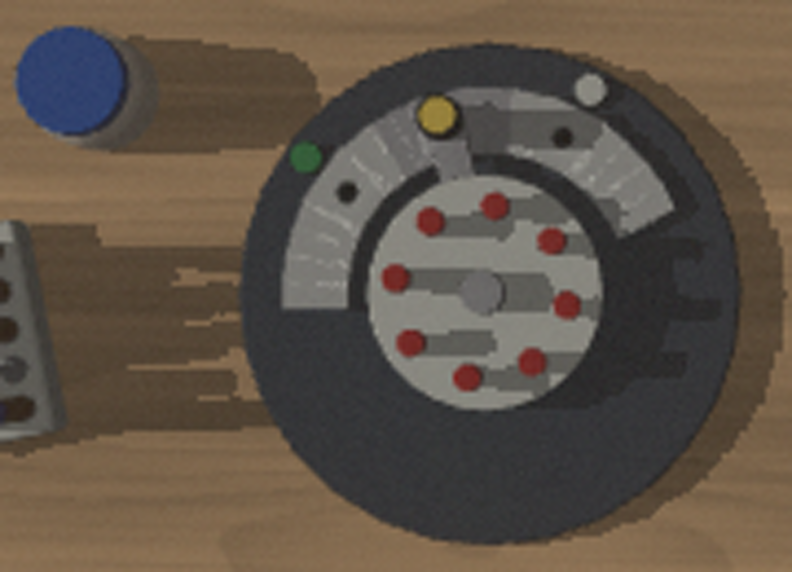

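View pics/scenez.png

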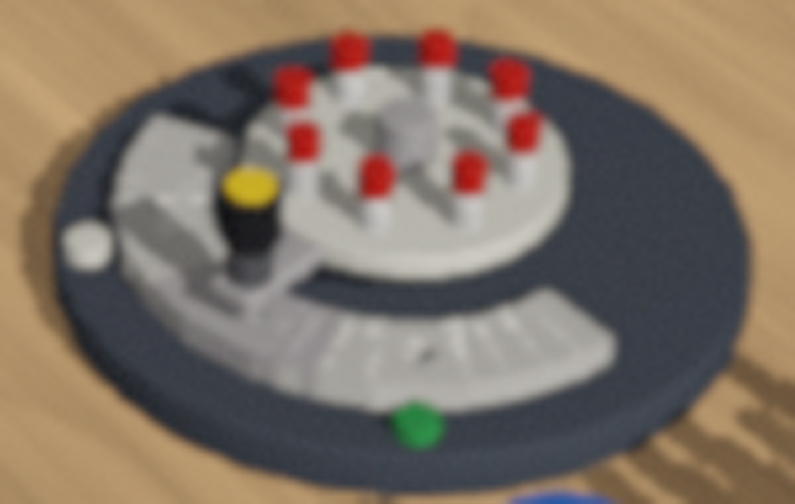

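Run:
```python
from h import *
z=lambda x,y:(180+(x+.5)/4.4-.5,180+(y+.5)/4.4-.5)
c=back('top',z(491,294),.018);print('base c',c)
h=back('top',z(347,192),.034);w=back('top',z(563,138),.034);k=back('top',z(437,116),.093);g=back('top',z(306,157),.030);wt=back('top',z(591,90),.03)
hs=back('scene',(280+430/5.3,235+352/5.3),.034);print('hole scene',hs)
R=back('top',(287.7,247.1),.034)
# least-squares axis from known radii
from scipy.optimize import least_squares
f=lambda p:[np.hypot(*(q[:2]-p))-r for q,r in((h,.095),(w,.095),(k,.095),(g,.126),(wt,.126))]
s=least_squares(f,c[:2]);p=s.x;print('axis',p,s.fun)
for n,q in(('k',k),('h',h),('w',w),('g',g),('wt',wt),('hs',hs)):
    d=q[:2]-p;print(n,q.round(4),np.hypot(*d).round(4),np.arctan2(d[1],d[0]).round(3))
```

```text
base c [0.51380198 0.05602756 0.018     ]
hole scene [0.56364003 0.1397349  0.034     ]
axis [0.51406127 0.0570209 ] [ 3.47459100e-04  8.93195532e-05 -1.86773556e-04 -2.26988745e-04
  3.83363761e-05]
k [0.6058 0.0808 0.093 ] 0.0948 0.253
h [0.5685 0.1353 0.034 ] 0.0953 0.964
w [0.6002 0.0168 0.034 ] 0.0951 -0.436
g [0.5877 0.159  0.03  ] 0.1258 0.945
wt [0.6274 0.002  0.03  ] 0.126 -0.452
hs [0.5636 0.1397 0.034 ] 0.0964 1.031
```

The axis fits the known radii to within 0.4 mm: (0.514, 0.057). The knob is at angle 0.253, and the green tag is at +0.692, so the swing is counter-clockwise. The hole shows at about +0.71. The jaws already open tangentially, so I can move straight over the knob.

```bash
python3 -m creep '[{"translation":[0.0303,-0.0278,0],"rot":[0,0,0],"jaw":0.0918},{"translation":[0.0303,-0.0278,0],"rot":[0,0,0],"jaw":0.0918},{"translation":[0.0303,-0.0278,0],"rot":[0,0,0],"jaw":0.0918},{"translation":[0.0303,-0.0278,0],"rot":[0,0,0],"jaw":0.0918},{"translation":[0.0303,-0.0278,0],"rot":[0,0,0],"jaw":0.0918},{"translation":[0.0303,-0.0278,0],"rot":[0,0,0],"jaw":0.0918},{"translation":[0.0303,-0.0278,0],"rot":[0,0,0],"jaw":0.0918},{"translation":[0.0303,-0.0278,0],"rot":[0,0,0],"jaw":0.0918},{"translation":[0.0303,-0.0278,0],"rot":[0,0,0],"jaw":0.0918},{"translation":[0.0303,-0.0278,0],"rot":[0,0,0],"jaw":0.0918}]' 25
python3 -m creep '[{"translation":[0.0303,-0.0278,0],"rot":[0,0,0],"jaw":0.0918},{"translation":[0.0303,-0.0278,0],"rot":[0,0,0],"jaw":0.0918},{"translation":[0.0303,-0.0278,0],"rot":[0,0,0],"jaw":0.0918},{"translation":[0.0303,-0.0278,0],"rot":[0,0,0],"jaw":0.0918},{"translation":[0.0303,-0.0278,0],"rot":[0,0,0],"jaw":0.07},{"translation":[0.0303,-0.0278,0],"rot":[0,0,0],"jaw":0.06},{"translation":[0.0303,-0.0278,0],"rot":[0,0,0],"jaw":0.06},{"translation":[0.0303,-0.0278,0],"rot":[0,0,0],"jaw":0.06},{"translation":[0.0303,-0.0278,0],"rot":[0,0,0],"jaw":0.06},{"translation":[0,0,0],"rot":[0,0,0],"jaw":0.06}]'
cat >> h.py <<'E'
AX=np.array([.514,.057])
def st(target=None):
    s=arm.observe();R=Ro.from_rotvec(s['ee_rot']).as_matrix();p=s['position']
    d=p[:2]-AX
    print('t',round(s['clock'],2),'p',p.round(4),'xang',np.degrees(np.arctan2(R[1,0],R[0,0])).round(2),'zax',R[:,2].round(3),'F',s['force'].round(1),'w',round(s['width']*91.8,1),'r',np.hypot(*d).round(4),'th',(np.arctan2(d[1],d[0])-.253).round(3))
    if target is not None: print('to go',(R.T@(np.array(target)-p)).round(4))
E
python3 -c "
from h import *
st([.606,.081,.076])"
```

```text
clock: 1.73
position: [0.3785, -0.2619, 0.2411]
ee_rot: [3.118, 0.381, 0.001]
force: [0.2, 0.2, 0.6]
width: 1.003
clock: 2.57
position: [0.5848, 0.0543, 0.2407]
ee_rot: [-3.111, -0.395, -0.004]
force: [-0.6, 0.4, -0.5]
width: 0.663
t 2.57 p [0.5848 0.0543 0.2407] xang 14.47 zax [ 0.002  0.005 -1.   ] F [-0.6  0.4 -0.5] w 60.8 r 0.0708 th -0.291
to go [ 0.0267 -0.0198  0.1649]
```

```bash
python3 -m creep '[{"translation":[0.0135,-0.0099,0.03],"rot":[0,0,0],"jaw":0.06},{"translation":[0.0135,-0.0099,0.03],"rot":[0,0,0],"jaw":0.06},{"translation":[0,0,0.03],"rot":[0,0,0],"jaw":0.06},{"translation":[0,0,0.0],"rot":[0,0,0],"jaw":0.06},{"translation":[0,0,0.0],"rot":[0,0,0],"jaw":0.06}]'
python3 -c "
from h import *
st([.606,.081,.076])
cv2.imwrite('pics/s1.png',cv2.resize(optics.get_image('scene')[160:340,240:480,::-1],None,fx=3.3,fy=3.3))"
```

```text
clock: 2.98
position: [0.6024, 0.0702, 0.1497]
ee_rot: [3.118, 0.382, -0.006]
force: [0.7, -0.1, -0.5]
width: 0.651
t 2.98 p [0.6024 0.0702 0.1497] xang 13.97 zax [-0.004 -0.001 -1.   ] F [ 0.7 -0.1 -0.5] w 59.7 r 0.0894 th -0.105
to go [ 0.0064 -0.0097  0.0737]
```

View pics/s1.png

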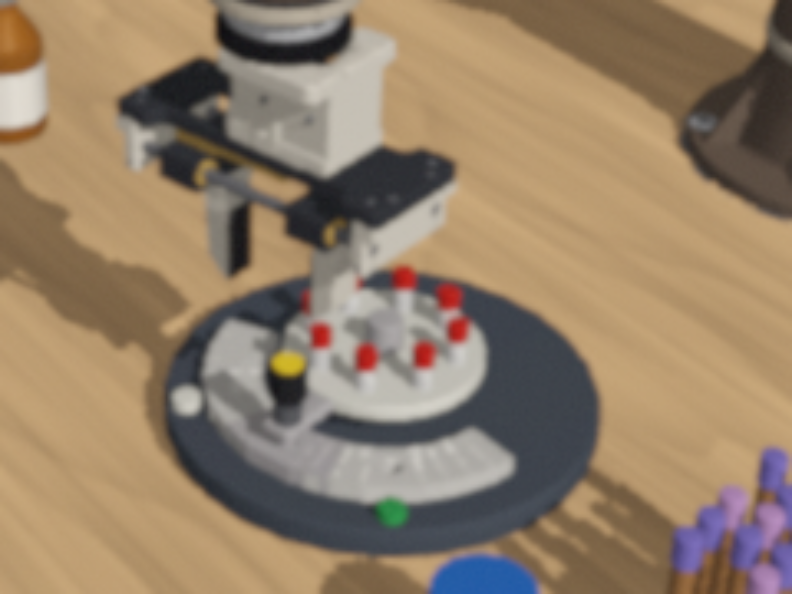

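The hand is above the carousel, between the knob (crop (288,385)) and the disc, with the jaws tangential and clear of the vials.

```bash
python3 -m creep '[{"translation":[0.0032,-0.0049,0],"rot":[0,0,0],"jaw":0.06},{"translation":[0.0032,-0.0049,0.0],"rot":[0,0,0],"jaw":0.06},{"translation":[0,0,0.02],"rot":[0,0,0],"jaw":0.06},{"translation":[0,0,0.0],"rot":[0,0,0],"jaw":0.06}]'
python3 -c "
from h import *
st([.606,.081,.076])"
```

```text
clock: 3.37
position: [0.6069, 0.0823, 0.1301]
ee_rot: [-3.118, -0.383, 0.001]
force: [-0.8, -0.2, -0.5]
width: 0.654
t 3.37 p [0.6069 0.0823 0.1301] xang 13.99 zax [-0.001  0.    -1.   ] F [-0.8 -0.2 -0.5] w 60.1 r 0.0963 th 0.013
to go [-0.0012  0.0011  0.0541]
```

```bash
python3 -m creep '[{"translation":[-0.001,0.001,0.018],"rot":[0,0,0],"jaw":0.06},{"translation":[0,0,0.018],"rot":[0,0,0],"jaw":0.06},{"translation":[0,0,0.018],"rot":[0,0,0],"jaw":0.06},{"translation":[0,0,0.0],"rot":[0,0,0],"jaw":0.06},{"translation":[0,0,0.0],"rot":[0,0,0],"jaw":0.06}]'
python3 -c "
from h import *
st([.606,.081,.076])
cv2.imwrite('pics/s2.png',cv2.resize(optics.get_image('scene')[160:340,240:480,::-1],None,fx=3.3,fy=3.3))"
```

```text
clock: 3.78
position: [0.6065, 0.0805, 0.0773]
ee_rot: [3.118, 0.382, -0.001]
force: [0.7, -0.0, -0.1]
width: 0.654
t 3.78 p [0.6065 0.0805 0.0773] xang 13.96 zax [-0.001 -0.    -1.   ] F [ 0.7 -0.  -0.1] w 60.1 r 0.0954 th -0.004
to go [-0.0004 -0.0006  0.0013]
```

View pics/s2.png

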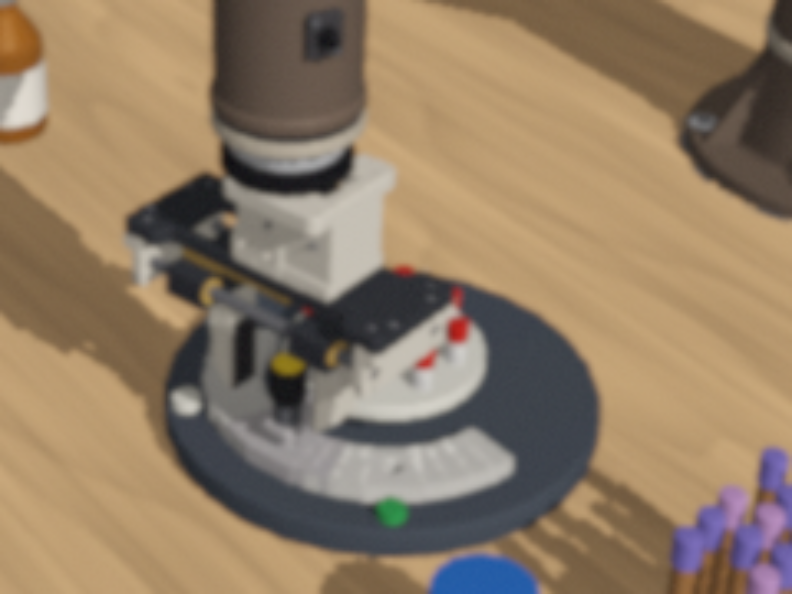

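The knob sits between the fingers. I'll close lightly first so it self-centres, then firm up the grip.

```bash
python3 -m creep '[{"translation":[0,-0.0004,0],"rot":[0,0,0],"jaw":0.03},{"translation":[0,0,0],"rot":[0,0,0],"jaw":0.026},{"translation":[0,0,0],"rot":[0,0,0],"jaw":0.02},{"translation":[0,0,0],"rot":[0,0,0],"jaw":0.015},{"translation":[0,0,0],"rot":[0,0,0],"jaw":0.015},{"translation":[0,0,0],"rot":[0,0,0],"jaw":0.015},{"translation":[0,0,0],"rot":[0,0,0],"jaw":0.015}]' 5
python3 -c "
from h import *
st()"
```

```text
clock: 4.42
position: [0.6065, 0.0821, 0.077]
ee_rot: [-3.117, -0.383, -0.001]
force: [-1.6, 4.7, 2.9]
width: 0.262
t 4.42 p [0.6065 0.0821 0.077 ] xang 14.01 zax [ 0.     0.001 -1.   ] F [-1.6  4.7  2.9] w 24.1 r 0.0958 th 0.012
```

```bash
python3 -m creep '[{"translation":[0,-0.001,0],"rot":[0,0,0],"jaw":0.015},{"translation":[0,0,0],"rot":[0,0,0],"jaw":0.015},{"translation":[0,0,0],"rot":[0,0,0],"jaw":0.015}]' 5
python3 -c "
from h import *
st()"
```

```text
clock: 4.67
position: [0.6064, 0.0822, 0.077]
ee_rot: [-3.118, -0.382, -0.001]
force: [-1.1, 1.9, 4.5]
width: 0.259
t 4.67 p [0.6064 0.0822 0.077 ] xang 13.98 zax [ 0.  0. -1.] F [-1.1  1.9  4.5] w 23.8 r 0.0958 th 0.013
```

Better. Now I'll grip firmly and lift about 13.5 mm, to z ≈ 0.0905.

```bash
python3 -m creep '[{"translation":[0,-0.0003,0],"rot":[0,0,0],"jaw":0.01},{"translation":[0,0,0],"rot":[0,0,0],"jaw":0.01},{"translation":[0,0,-0.003],"rot":[0,0,0],"jaw":0.01},{"translation":[0,0,-0.003],"rot":[0,0,0],"jaw":0.01},{"translation":[0,0,-0.003],"rot":[0,0,0],"jaw":0.01},{"translation":[0,0,-0.003],"rot":[0,0,0],"jaw":0.01},{"translation":[0,0,-0.0015],"rot":[0,0,0],"jaw":0.01},{"translation":[0,0,0],"rot":[0,0,0],"jaw":0.01},{"translation":[0,0,0],"rot":[0,0,0],"jaw":0.01}]' 30
python3 -c "
from h import *
st()
im=optics.get_image('scene');print(proj('scene',[.606,.082,.093+.0135]))
cv2.imwrite('pics/s3.png',cv2.resize(im[220:330,280:430,::-1],None,fx=5,fy=5))"
```

```text
clock: 5.42
position: [0.6064, 0.082, 0.0896]
ee_rot: [3.118, 0.382, -0.0]
force: [4.3, 2.1, -9.3]
width: 0.253
t 5.42 p [0.6064 0.082  0.0896] xang 13.95 zax [-0. -0. -1.] F [ 4.3  2.1 -9.3] w 23.2 r 0.0957 th 0.011
[326.95749367 264.4456268 ]
```

View pics/s3.png

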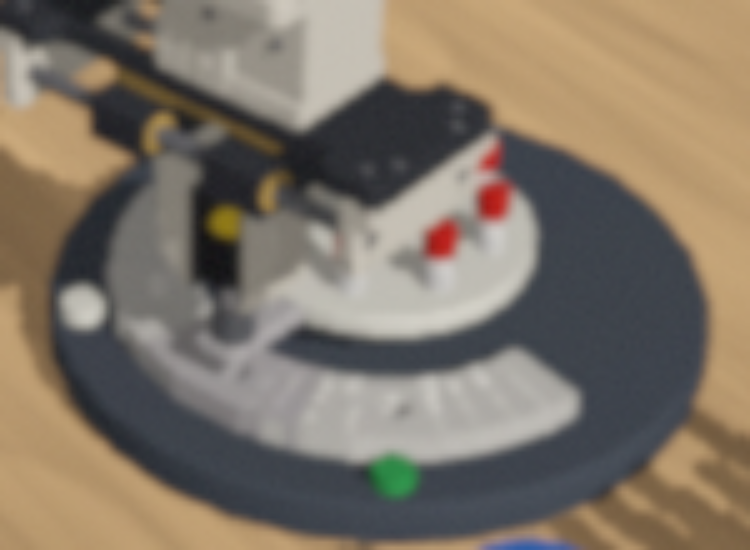

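Pulled: the knob top is at about (325,264), as predicted for a lift of about 13 mm, and the spring reads about 9 N. I'll lift 1 mm more, then swing gently counter-clockwise.

```bash
python3 -m creep '[{"translation":[0,0,-0.001],"rot":[0,0,0],"jaw":0.01},{"translation":[-0.0001,-0.0033,0],"rot":[0,0,-2],"jaw":0.01},{"translation":[-0.0001,-0.0033,0],"rot":[0,0,-2],"jaw":0.01},{"translation":[0,0,0],"rot":[0,0,0],"jaw":0.01}]' 30
python3 -c "
from h import *
st()"
```

```text
clock: 5.8
position: [0.6045, 0.0887, 0.0906]
ee_rot: [-3.102, -0.494, -0.0]
force: [5.0, 3.4, -9.3]
width: 0.255
t 5.8 p [0.6045 0.0887 0.0906] xang 18.09 zax [ 0.  0. -1.] F [ 5.   3.4 -9.3] w 23.5 r 0.0959 th 0.083
```

```bash
python3 -m creep '[{"translation":[0.0004,-0.0066,0],"rot":[0,0,-4],"jaw":0.01},{"translation":[-0.0003,-0.0066,0],"rot":[0,0,-4],"jaw":0.01},{"translation":[-0.0003,-0.0066,0],"rot":[0,0,-4],"jaw":0.01},{"translation":[0,0,0],"rot":[0,0,0],"jaw":0.01}]' 30
python3 -c "
from h import *
st()"
```

```text
clock: 6.13
position: [0.5961, 0.1077, 0.0905]
ee_rot: [-3.032, -0.819, 0.001]
force: [4.4, 2.6, -9.6]
width: 0.253
t 6.13 p [0.5961 0.1077 0.0905] xang 30.23 zax [-0.001  0.    -1.   ] F [ 4.4  2.6 -9.6] w 23.2 r 0.0965 th 0.3
```

```bash
python3 -m creep '[{"translation":[0.0006,-0.0066,0],"rot":[0,0,-4],"jaw":0.01},{"translation":[-0.0003,-0.0066,0],"rot":[0,0,-4],"jaw":0.01},{"translation":[-0.0003,-0.0066,0],"rot":[0,0,-4],"jaw":0.01},{"translation":[0,-0.0017,0],"rot":[0,0,-1],"jaw":0.01},{"translation":[0,0,0],"rot":[0,0,0],"jaw":0.01}]' 30
python3 -c "
from h import *
st()
im=optics.get_image('scene');
cv2.imwrite('pics/s4.png',cv2.resize(im[220:340,280:430,::-1],None,fx=5,fy=5))"
```

```text
clock: 6.55
position: [0.584, 0.1242, 0.0907]
ee_rot: [-2.924, -1.148, 0.002]
force: [2.0, 2.8, -8.9]
width: 0.251
t 6.55 p [0.584  0.1242 0.0907] xang 42.88 zax [-0.001 -0.    -1.   ] F [ 2.   2.8 -8.9] w 23.1 r 0.097 th 0.513
```

View pics/s4.png

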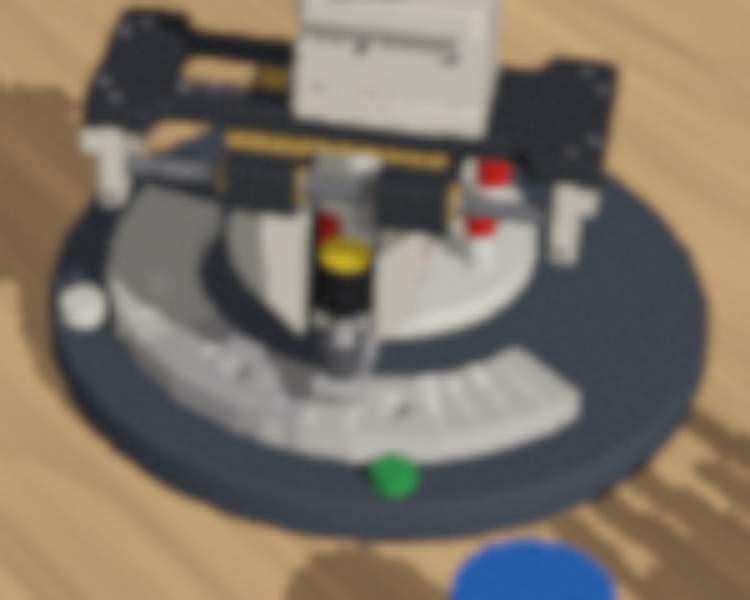

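The pin has swung to about 0.51 rad, in line with the ring's near part. The knob top is at crop (343,258) and the hole shows at (402,405). I'll lower until the tip rests on the ring, then open the jaws slightly.

```bash
python3 -m creep '[{"translation":[0,0,0.0015],"rot":[0,0,0],"jaw":0.01},{"translation":[0,0,0.0015],"rot":[0,0,0],"jaw":0.01},{"translation":[0,0,0],"rot":[0,0,0],"jaw":0.01},{"translation":[0,0,0],"rot":[0,0,0],"jaw":0.024},{"translation":[0,0,0],"rot":[0,0,0],"jaw":0.03},{"translation":[0,0,0],"rot":[0,0,0],"jaw":0.03},{"translation":[0,0,0.002],"rot":[0,0,0],"jaw":0.03},{"translation":[0,0,0],"rot":[0,0,0],"jaw":0.03}]' 10
python3 -c "
from h import *
st()"
```

```text
clock: 7.27
position: [0.5849, 0.1242, 0.0865]
ee_rot: [2.923, 1.15, 0.001]
force: [-0.1, -0.5, -0.0]
width: 0.326
t 7.27 p [0.5849 0.1242 0.0865] xang 42.95 zax [ 0.001 -0.    -1.   ] F [-0.1 -0.5 -0. ] w 29.9 r 0.0977 th 0.505
```

```bash
python3 -m creep '[{"translation":[-0.0002,-0.0025,0],"rot":[0,0,-1.5],"jaw":0.03},{"translation":[-0.0001,-0.0025,0],"rot":[0,0,-1.5],"jaw":0.03},{"translation":[-0.0001,-0.0025,0],"rot":[0,0,-1.5],"jaw":0.03},{"translation":[-0.0001,-0.0025,0],"rot":[0,0,-1.5],"jaw":0.03},{"translation":[0,0,0],"rot":[0,0,0],"jaw":0.03}]' 10
python3 -c "
from h import *
st()"
```

```text
clock: 7.68
position: [0.578, 0.1304, 0.0865]
ee_rot: [2.856, 1.305, 0.002]
force: [3.9, -2.2, -1.5]
width: 0.326
t 7.68 p [0.578  0.1304 0.0865] xang 49.12 zax [ 0.002 -0.001 -1.   ] F [ 3.9 -2.2 -1.5] w 29.9 r 0.0974 th 0.601
```

```bash
python3 -m creep '[{"translation":[0,-0.0015,0],"rot":[0,0,-0.9],"jaw":0.03},{"translation":[0,-0.0015,0],"rot":[0,0,-0.9],"jaw":0.03},{"translation":[0,-0.0015,0],"rot":[0,0,-0.9],"jaw":0.03},{"translation":[0,-0.0015,0],"rot":[0,0,-0.9],"jaw":0.03},{"translation":[0,0,0],"rot":[0,0,0],"jaw":0.03}]' 10
python3 -c "
from h import *
st()"
```

```text
clock: 8.1
position: [0.5735, 0.1343, 0.0865]
ee_rot: [2.814, 1.393, 0.002]
force: [4.2, -2.4, -0.4]
width: 0.331
t 8.1 p [0.5735 0.1343 0.0865] xang 52.66 zax [ 0.002 -0.001 -1.   ] F [ 4.2 -2.4 -0.4] w 30.4 r 0.0975 th 0.662
```

Knob at about 0.63; the hole is still 7 mm or so ahead. I'll continue in finer steps.

```bash
python3 -m creep '[{"translation":[0,-0.001,0],"rot":[0,0,-0.6],"jaw":0.03},{"translation":[0,-0.001,0],"rot":[0,0,-0.6],"jaw":0.03},{"translation":[0,-0.001,0],"rot":[0,0,-0.6],"jaw":0.03},{"translation":[0,0,0],"rot":[0,0,0],"jaw":0.03}]' 10
python3 -c "
from h import *
st()"
```

```text
clock: 8.43
position: [0.5711, 0.1361, 0.0865]
ee_rot: [2.793, 1.436, 0.002]
force: [4.1, -2.4, -1.6]
width: 0.325
t 8.43 p [0.5711 0.1361 0.0865] xang 54.44 zax [ 0.002 -0.    -1.   ] F [ 4.1 -2.4 -1.6] w 29.9 r 0.0976 th 0.692
```

```bash
python3 -m creep '[{"translation":[0,-0.001,0],"rot":[0,0,-0.6],"jaw":0.03},{"translation":[0,-0.001,0],"rot":[0,0,-0.6],"jaw":0.03},{"translation":[0,0,0],"rot":[0,0,0],"jaw":0.03}]' 10
python3 -c "
from h import *
st()"
```

```text
clock: 8.68
position: [0.5695, 0.1373, 0.0865]
ee_rot: [2.777, 1.466, 0.002]
force: [4.2, -2.5, -2.8]
width: 0.329
t 8.68 p [0.5695 0.1373 0.0865] xang 55.64 zax [ 0.002 -0.    -1.   ] F [ 4.2 -2.5 -2.8] w 30.2 r 0.0976 th 0.713
```

```bash
python3 -m creep '[{"translation":[0,-0.001,0],"rot":[0,0,-0.6],"jaw":0.03},{"translation":[0,0,0],"rot":[0,0,0],"jaw":0.03},{"translation":[0,0,0],"rot":[0,0,0],"jaw":0.03}]' 10
python3 -c "
from h import *
st()"
python3 -c "
from h import *
im=optics.get_image('scene');
cv2.imwrite('pics/s5.png',cv2.resize(im[220:340,280:430,::-1],None,fx=5,fy=5))"
```

```text
clock: 8.93
position: [0.5687, 0.1379, 0.0864]
ee_rot: [2.77, 1.479, 0.002]
force: [4.8, -1.8, -2.3]
width: 0.327
t 8.93 p [0.5687 0.1379 0.0864] xang 56.2 zax [ 0.002 -0.    -1.   ] F [ 4.8 -1.8 -2.3] w 30.0 r 0.0977 th 0.724
```

View pics/s5.png

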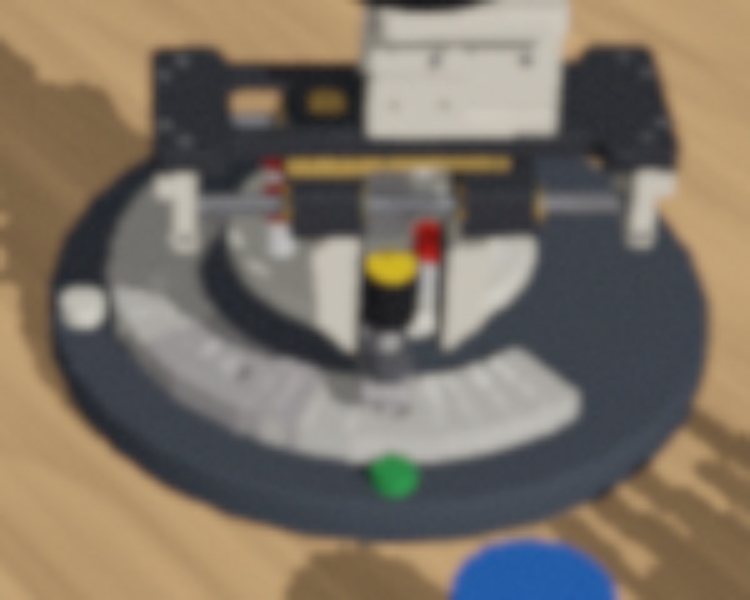

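The knob is still up, with its top at crop (390,268), and the hole is partly visible just ahead at (402,407). A few mm more.

```bash
python3 -c "
from h import *
p=(280+390/5,220+268/5)
for z in (.093,.103):
  q=back('scene',p,z);d=q[:2]-AX;print(q,np.hypot(*d),np.arctan2(d[1],d[0])-.253)"
python3 -m creep '[{"translation":[0,-0.001,0],"rot":[0,0,-0.6],"jaw":0.03},{"translation":[0,-0.0005,0],"rot":[0,0,-0.3],"jaw":0.03},{"translation":[0,0,0],"rot":[0,0,0],"jaw":0.03}]' 10
python3 -c "
from h import *
st()"
```

```text
[0.56330874 0.12531553 0.093     ] 0.08425178960498447 0.6926024160143783
[0.57200552 0.13565391 0.103     ] 0.09772961842892568 0.682357608619686
clock: 9.23
position: [0.5669, 0.1391, 0.0863]
ee_rot: [2.759, 1.502, 0.001]
force: [4.9, -0.7, -3.8]
width: 0.327
t 9.23 p [0.5669 0.1391 0.0863] xang 57.11 zax [ 0.001  0.    -1.   ] F [ 4.9 -0.7 -3.8] w 30.0 r 0.0977 th 0.746
```

```bash
python3 -m creep '[{"translation":[0,-0.001,0],"rot":[0,0,-0.6],"jaw":0.03},{"translation":[0,-0.0005,0],"rot":[0,0,-0.3],"jaw":0.03},{"translation":[0,0,0],"rot":[0,0,0],"jaw":0.03}]' 10
python3 -c "
from h import *
st()"
```

```text
clock: 9.48
position: [0.5647, 0.1405, 0.0863]
ee_rot: [-2.747, -1.524, 0.001]
force: [0.5, 0.3, -0.9]
width: 0.326
t 9.48 p [0.5647 0.1405 0.0863] xang 58.03 zax [-0.001  0.    -1.   ] F [ 0.5  0.3 -0.9] w 29.9 r 0.0977 th 0.772
```

```bash
python3 -c "
from h import *
im=optics.get_image('scene');
cv2.imwrite('pics/s6.png',cv2.resize(im[220:340,280:430,::-1],None,fx=5,fy=5))"
```

```text
(no output)
```

View pics/s6.png

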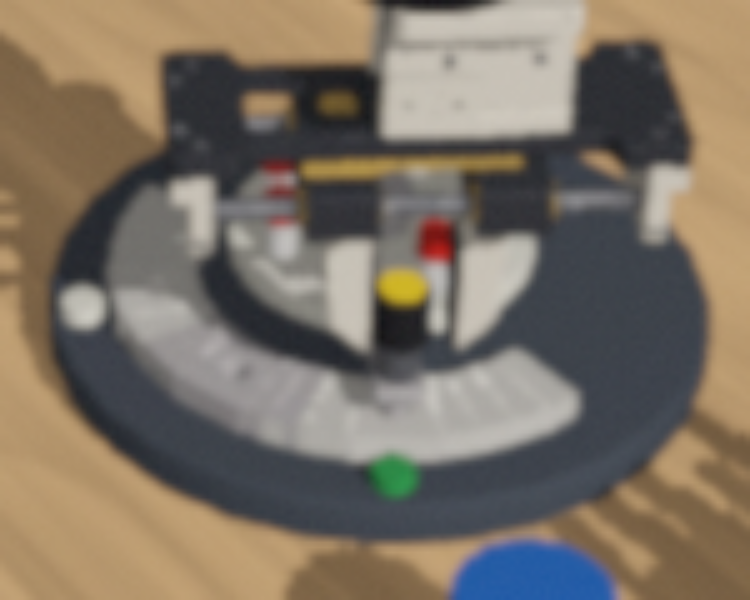

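The side force vanished and the knob top dropped from crop y=268 to y=288, so the pin fell into the hole. I'll open and lift clear, then check the height.

```bash
python3 -m creep '[{"translation":[0,0,0],"rot":[0,0,0],"jaw":0.045},{"translation":[0,0,0],"rot":[0,0,0],"jaw":0.05},{"translation":[0,0,-0.01],"rot":[0,0,0],"jaw":0.05},{"translation":[0,0,-0.02],"rot":[0,0,0],"jaw":0.05},{"translation":[0,0,-0.03],"rot":[0,0,0],"jaw":0.05},{"translation":[0,0,-0.04],"rot":[0,0,0],"jaw":0.05},{"translation":[-0.03,0,-0.02],"rot":[0,0,0],"jaw":0.05},{"translation":[-0.04,0,0],"rot":[0,0,0],"jaw":0.05},{"translation":[-0.04,0,0],"rot":[0,0,0],"jaw":0.05},{"translation":[-0.04,0,0],"rot":[0,0,0],"jaw":0.05},{"translation":[0,0,0],"rot":[0,0,0],"jaw":0.05}]' 10
python3 -c "
from h import *
st()
P={}
for n in('scene','top'):
  im=optics.get_image(n);cv2.imwrite(f'pics/{n}9.png',im[:,:,::-1])
  hsv=cv2.cvtColor(im,cv2.COLOR_RGB2HSV);x0,x1,y0,y1=(235,350,190,305) if n=='top' else (285,430,240,330)
  m=cv2.inRange(hsv,(18,110,80),(35,255,255))[y0:y1,x0:x1];ys,xs=np.nonzero(m);P[n]=(xs.mean()+x0,ys.mean()+y0) if len(xs) else None;print(n,P[n],len(xs))
  if P[n]:
    for z in(.093,.103):
      q=back(n,P[n],z);d=q[:2]-AX;print(z,q,np.hypot(*d),np.arctan2(d[1],d[0])-.253)
  for t in('index_pin','green_tag','rack_mid','jar_mid','bottle_mid'):print(t,optics.pinpoint(n,t)[:1])
if P['top'] and P['scene']: print(tri(list(P.items())))
cv2.imwrite('pics/s9z.png',cv2.resize(cv2.imread('pics/scene9.png')[220:340,280:430],None,fx=5,fy=5))
"
```

```text
clock: 10.45
position: [0.4815, 0.0055, 0.2062]
ee_rot: [2.751, 1.51, -0.009]
force: [0.3, 0.0, -0.5]
width: 0.544
t 10.45 p [0.4815 0.0055 0.2062] xang 57.53 zax [-0.004 -0.005 -1.   ] F [ 0.3  0.  -0.5] w 50.0 r 0.0609 th -2.386
scene (np.float64(360.1803278688525), np.float64(277.4918032786885)) 61
0.093 [0.56759207 0.13745947 0.093     ] 0.0966738611466815 0.730203235303799
0.103 [0.57622587 0.14761929 0.103     ] 0.10992686272860103 0.7160703852601127
index_pin [{'location': [361.5, 279.5], 'score': 0.53}]
green_tag [{'location': [359.5, 317.2], 'score': 0.44}]
rack_mid [{'location': [466.1, 338.3], 'score': 0.64}]
jar_mid [{'location': [294.0, 281.3], 'score': 0.18}]
bottle_mid [{'location': [241.8, 175.9], 'score': 0.93}]
top (np.float64(254.5263157894737), np.float64(222.0701754385965)) 57
0.093 [0.56770203 0.13638176 0.093     ] 0.09584034279026772 0.7230145789947914
0.103 [0.56711369 0.13492634 0.103     ] 0.09430577122451171 0.7195343675304099
index_pin [{'location': [197.4, 199.8], 'score': 0.69}]
green_tag [{'location': [246.9, 217.0], 'score': 0.6}]
rack_mid [{'location': [170.0, 256.7], 'score': 0.59}]
jar_mid [{'location': [201.0, 200.7], 'score': 0.61}]
bottle_mid [{'location': [483.6, 245.1], 'score': 0.92}]
[0.56743733 0.13669492 0.09245985]
```

View pics/s9z.png

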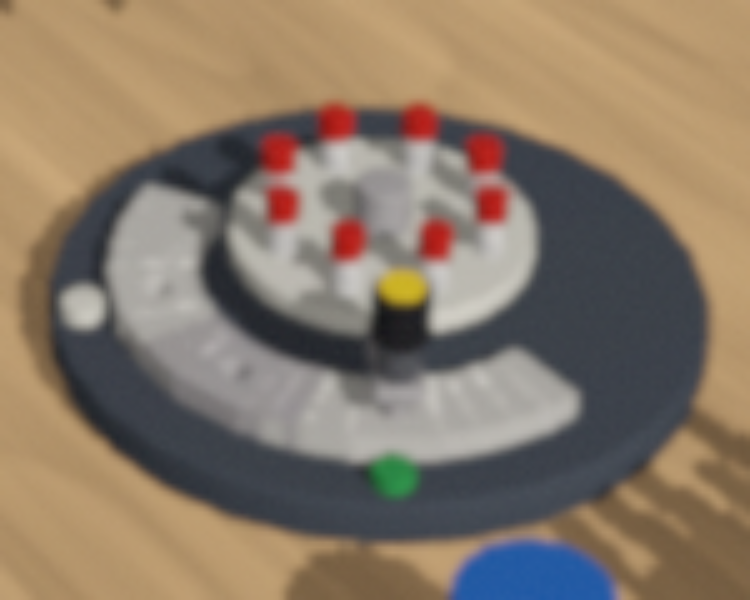

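View pics/top9.png

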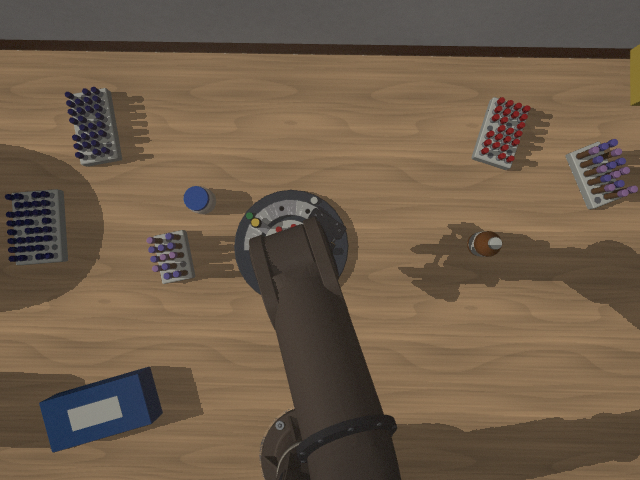

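The pin is beside the green tag, with its top at crop (403,287). It triangulates to 92.5 mm, against 93 mm expected when home. The distance to the tag is about 30 mm, the hand is clear, and the rack, bottle and jar look unmoved. I'm handing in.

```bash
python3 -c "
from cell import arm
print(arm.sign_off())"
```

```text
the job is handed in; nothing more can be done
None
```

The carousel is now one station on, with the pin home in the hole at the green tag, and I handed the job in at about 10.5 s. No verdict was reported.

I pulled the pin out by its knob and swung the carousel counter-clockwise to about 0.51 rad. There I let the tip rest on the ring and pushed it on with a loosely open hand, in steps of 1 to 2.5 mm. It dropped in at about 0.72 rad.

**Last checks:**
- **Pin height:** the knob's top triangulates to 92.5 mm, against 93 mm expected when the pin is fully home.
- **Position:** the pin is about 30 mm from the green tag's centre, inside the 40 mm limit.
- **Forces:** the push stayed at about 5 N sideways and fell to nearly zero when the pin dropped. The wrist force also read about zero after the hand was withdrawn.
- **Rack, bottle and jar:** they look unmoved in the final top picture.

**Disagreements:** some detections in the final pictures were wrong. The top camera placed the index pin on the jar, and the scene camera placed the jar on the white tag with a low score. I used the knob's yellow top, found by colour, instead. My first scene-camera estimate of the hole (0.78 rad) was also off; the top camera's 0.71 rad was close to where the pin dropped.

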